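# Tablet dispenser check: turn the wheel, shut both lids, raise the outer lid

### The job

Make the filled tablet dispenser ready for the final check: turn its dose wheel clockwise (seen from above) through at least one full turn, to see that it runs free, and stop where the empty cell next comes to the black mark at the front of the case. Then swing the two open lids down together until the clear inner cover and the outer lid are fully shut, and lift the outer lid alone about half open (some 45 degrees), the inner cover staying shut so that the tablets can be checked through it; let no lid slam, and do not knock over or push away the bottle and vials near by. The program finishes while the gripper is still holding the outer lid up: do not let it go.

Things in the scene. Friction and masses are not known exactly. Their poses are not given: they have to be found in the camera images.
- wheel_axis (a point): point on the dispenser wheel's upright axis, 52 mm above the worktop, level with the tops of the cell walls. The dispenser is a round white case, 194 mm across, rim at 58 mm, fixed to the worktop, yaw within 17 degrees of square. Axes: z up, -x to the case's front (toward the robot), +y to the lids' hinge (robot's left), -y to the side where the tabs lie when the lids are shut
- front_mark (a point): the black index mark on the case rim at its front (-x), 95 mm from the wheel's axis, 58 mm above the worktop
- empty_cell (a point): middle of the floor of the one empty cell, 60 mm from the axis; turns with the wheel. Grey wheel, 174 mm across, eight equal cells between radial walls 2.5 mm thick: each from 15 to 85 mm radius, 44 mm wide at 60 mm radius, floor 18 mm and wall tops 52 mm above the worktop. Seven cells hold tablets and capsules (fixed, up to 6 mm above the floor)
- dose_wheel (a joint): turn of the wheel in rad, growing clockwise seen from above; 0, and 6.283 one turn later, with the middle of the empty cell at the front mark. It starts between -0.6 and -0.1 (the cell stands a little short of the mark), so it must come to 6.283. Friction 0.05 N m: it stays where it is left
- outer_lid (a joint): angle in rad of the white outer lid (disc, 194 mm across, 0.13 to 0.2 kg): 0 shut, 2.05 at the start, open, leaning back on its stop. Easy hinge: alone it falls shut when let go below upright. The open inner cover stands just in front of it; swung over, the outer lid pushes the cover down with it, and the cover's stiff hinge then carries both, so push them all the way (1 to 3 N at the tab)
- outer_tab (a point): grip point in the outer lid's thick tab: 28 mm wide along the hinge direction, 12 mm thick, free end 15 mm farther out, lid edge 25 mm farther in, room on both sides. 227 mm from the hinge line, 42 mm to -x of the lid's middle. Open it points up, 0.26 m above the worktop (tip at 0.285 m); shut it points to -y, 64 mm up. Pinched across its width from above it pivots in the fingers as the lid swings
- inner_cover (a joint): angle in rad of the clear inner cover (clear disc with white edge, 181 mm across, 4 mm thick): 0 fully shut, 1.9 to 2.0 at the start (open). Stiff hinge (0.3 N m): it stays where it is left
- inner_tab (a point): middle of the inner cover's thin tab, 24 mm wide, 5 mm thick: 42 mm to +x of the middle (84 mm from the outer lid's tab, farther from the robot), 221 mm from the hinge line, 60 mm above the worktop when shut. To be left alone when the outer lid is lifted
- hinge_line (a point): middle of the level hinge line of both lids, 106 mm to +y of the wheel's axis, 62 mm above the worktop. Its x axis is the hinge line; a tab swings about it in the plane of its y and z: shut, the tab lies to -y; opening, it rises and goes over to +y
- tablet_vial_1_mid (a point): bystander: open amber vial with tablets, 36 mm in diameter and 84 mm high, standing to the right of the dispenser; this point on its axis 42 mm above its foot
- tablet_vial_2_mid (a point): bystander: open amber vial with tablets, 35 mm in diameter and 82 mm high, standing to the right of the dispenser, farther back; this point on its axis 42 mm above its foot
- pill_bottle_1_mid (a point): bystander: white tablet bottle with screw cap, 48 mm in diameter and 88 mm high, standing to the left of the dispenser; this point on its axis 42 mm above its foot

How it is judged:
By the outcome, as a careful person would: the job done as asked, in the order asked, and still so for the second after the job is handed in, while the arm keeps its last pose, push and grip.
It also fails if it takes over 72 s, if anything falls off the work surface, if the arm or the gripper's body presses on something with over 40 N, if the wrist force passes 120 N, or if a joint passes its speed limit or range.

### The arm

A 6-joint arm with a two-finger parallel gripper is mounted at the origin on a cart in front of the work surface, level with it; the furniture and walls round the work are solid. World frame = base frame: x ahead of the robot, y to its left, z up, the work surface at z = 0. Lengths are in m, angles in rad, forces in N, time in s.
With the tool pointing down it reaches from about 0.225 to 0.725 m from the base axis. Payload 3.1 kg.
Tool frame: the origin (TCP) lies midway between the tips of the shut fingers; the grasp point (between the pads) lies 19 mm behind it; z points along the fingers, x is the direction in which the jaws open and shut, and the axes are right-handed (so a half turn about z gives the same grasp; the last joint's range is limited). The gripper opens to 85 mm and grips with 20 to 120 N. Pads are 22 mm wide; open, the fingers measure 114 mm over their backs; the gripper's body (76 mm by 85 mm) begins 54 mm behind the grasp point. The pads swing forward as they close: fully open they stand 13 mm farther back than shut.
Start: joints at [-1.291, 0.048, 0.099, 1.622, 0, 1.443], TCP at [0.208, -0.482, 0.231] pointing down, gripper open.
Joint ranges: [-2.91, 2.91], [-0.99, 1.94], [-1.21, 1.42], [-2.12, 2.29], [-1.49, 1.47], [-3.14, 3.14]. Speed limits (rad/s): [2.79, 2.79, 3.14, 3.14, 3.14, 3.14].

### API

Orientations are given as a rotation vector (axis times angle).
In Python, from workcell import observe, grab_frame, camera_params, sign_off gives the robot as it stands. The module is installed in compiled form; this text tells all that it offers.
- The arm moves only by the shell command python3 -m crank 'ROWS' [FORCE]. ROWS is a JSON object of lists of equal length, an entry for each row: "fingers": the closure in counts, from 0 (fully open) to 255 (shut); "dp": the shift along the tool's x, y, z in cm, a list of three; "dr": the turn, a rotation vector about the tool's x, y, z in degrees, a list of three. A call has 1 to 10 rows; each row shifts and turns the pose as measured when the row begins, along the tool's axes as they then stand; what a row does not reach is not made up. A row lasts 1/12 s, in which the tool goes at most 41.7 mm and 7.16 degrees, less where a joint would pass 70% of its speed; a pose out of reach is approached as far as the arm can. A call with a gripper value outside its range is refused whole. The fingers move at their own pace and stop on an object; FORCE is the grip in N (left out, the last holds). Time passes only in rows, so rows that do not move let the fingers close. It gives the time, the measured TCP pose, the force and the opening at its end, in the units of the state.
- observe(): the state, without advancing time (a new reading comes with each control period).
- grab_frame(name): name is "scene" or "side" or "wrist"; returns (picture, depth): 420x560x3 uint8, red, green, blue; 420x560 float32, m along the optical axis (not along the pixel's ray), 0 where there is no reading.
- camera_params(name): a dict with "vfov" (degrees; the focal length in pixels is half the picture's height over the tangent of half this angle, whatever the lens; pixels are square), "cx", "cy" (the principal point, pixels), "k1" (the pictures are not rectified: a ray, as slopes to the right and down, at radius r is drawn at 1 + k1 r^2 times it, then the intrinsics apply), "world_from_camera" (4x4, takes a point from camera to world coordinates). Camera axes: x right, y up, looking along -z (the intrinsics and any distortion apply to the point x, -y, -z); pixel columns grow to the right and rows downward; lengths in m; the calibration is good to about 2 mm. A picture is of the moment at which its call begins: read the wrist's pose just before it. camera_params takes no time and is no camera call; for the wrist camera it gives the pose at the moment of the call.
- sign_off(): hands the job in, once; it reports no verdict.
The state is a dict: "clock": time; "joint_pos": joint angles; "dq": joint speeds; "tau": joint torques, N m; "position": TCP position; "orientation": TCP orientation; "ft_force": force on the tool from outside, world axes, zero at the start; "moment": the same for the moment, N m; "opening": finger opening in m.
Only numpy, scipy, OpenCV 4.12 (cv2) and the standard library are available. Lean on these libraries where they do the work, as an engineer would, in place of code of your own. Each camera call takes 0.05 s, during which the arm holds its last target. There are 200 camera calls.

## Working session

There is one attempt and no reset: what is moved stays moved. The work goes in short steps, Python scripts to look and compute and a shell command to move; the robot and the scene stay as the last step left them, time stands still between calls to the robot, and variables do not carry over. Pictures are saved under pics/ and viewed, about 8 in all and at most 12, crops included, and the job is handed in when it is done.

```bash
mkdir -p pics
cat > h.py <<'E'
import numpy as np, cv2
from scipy.spatial.transform import Rotation as R
from workcell import observe, grab_frame, camera_params
def snap(name,fn=None):
    p=camera_params(name); im,d=grab_frame(name)
    if fn: cv2.imwrite('pics/'+fn,im[:,:,::-1])
    return im,d,p
def f(p): return 210/np.tan(np.radians(p['vfov'])/2)
def K(p): return np.array([[f(p),0,p['cx']],[0,f(p),p['cy']],[0,0,1.]])
def D(p): # use iterative own for drawn=1+k1 r^2 
    return np.array([p['k1'],0,0,0,0.])
def rays(p,uv):
    n=cv2.undistortPoints(np.array(uv,float).reshape(-1,1,2),K(p),D(p)).reshape(-1,2)
    T=np.array(p['world_from_camera'])
    d=np.c_[n[:,0],-n[:,1],-np.ones(len(n))]@T[:3,:3].T
    return T[:3,3],d   # depth multiplies d
def cloud(d,p):
    v,u=np.mgrid[0:420,0:560]
    o,r=rays(p,np.c_[u.ravel(),v.ravel()])
    return (o+r*d.ravel()[:,None]).reshape(420,560,3)
def proj(p,X):
    T=np.linalg.inv(np.array(p['world_from_camera'])); X=np.atleast_2d(X)
    c=X@T[:3,:3].T+T[:3,3]; c=c*[1,-1,-1]
    return cv2.projectPoints(c,np.zeros(3),np.zeros(3),K(p),D(p))[0].reshape(-1,2)
def st():
    s=observe(); print({k:np.round(s[k],3).tolist() for k in ('clock','position','orientation','ft_force','opening','joint_pos')}); return s
E
python3 - <<'E'
from h import *
import pickle
s=st(); print(np.round(R.from_rotvec(s['orientation']).as_matrix(),3))
o={}
for n in('scene','side','wrist'):
    im,d,p=snap(n); o[n]=(im,d,p); print(n,p['vfov'],p['k1'],np.round(p['world_from_camera'],2).tolist())
pickle.dump(o,open('f0.pkl','wb'))
cv2.imwrite('pics/a.png',cv2.resize(np.vstack([o['scene'][0],o['side'][0]])[:,:,::-1],None,fx=.71,fy=.71,interpolation=cv2.INTER_AREA))
E
```

```text
{'clock': 0.0, 'position': [0.208, -0.481, 0.23], 'orientation': [-2.624, 1.725, 0.003], 'ft_force': [0.047, 0.1, -0.903], 'opening': 0.086, 'joint_pos': [-1.291, 0.049, 0.098, 1.622, 0.0, 1.443]}
[[ 0.397 -0.918 -0.001]
 [-0.918 -0.397  0.002]
 [-0.002 -0.    -1.   ]]
scene 52.08117918764798 -0.11440014693275338 [[0.92, -0.23, 0.31, 0.83], [0.38, 0.58, -0.72, -0.74], [-0.01, 0.78, 0.62, 0.71], [0.0, 0.0, 0.0, 1.0]]
side 55.2630382007133 -0.0916285663495532 [[-0.73, 0.52, -0.44, 0.07], [-0.68, -0.56, 0.47, 0.46], [0.0, 0.64, 0.76, 0.86], [0.0, 0.0, 0.0, 1.0]]
wrist 68.20672803954427 -0.0005789604795034829 [[0.4, 0.87, 0.3, 0.28], [-0.92, 0.38, 0.13, -0.45], [-0.0, -0.32, 0.95, 0.37], [0.0, 0.0, 0.0, 1.0]]
```

View pics/a.png

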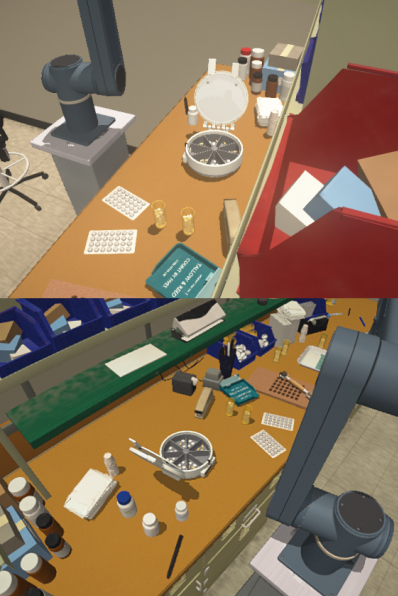

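Run:
```python
from h import *
import pickle
o=pickle.load(open('f0.pkl','rb'))
a=o['scene'][0][70:270,230:410]; b=o['side'][0][170:340,150:330]
A=cv2.resize(a,None,fx=3,fy=3,interpolation=cv2.INTER_CUBIC)[:600,:];B=cv2.resize(b,None,fx=3,fy=3,interpolation=cv2.INTER_CUBIC)
A=cv2.resize(A,(400,444));B=cv2.resize(B,(400,378))
c=np.zeros((444,800,3),np.uint8);c[:,:400]=A;c[:378,400:]=B
cv2.imwrite('pics/b.png',c[:,:,::-1])
for n in('scene','side'):
    im,d,p=o[n];X=cloud(d,p); print(n,'table z',np.median(X[(X[...,0]>.3)&(X[...,0]<.7)&(abs(X[...,2])<.01)&(abs(X[...,1])<.3)][:,2]))
    hsv=cv2.cvtColor(im,cv2.COLOR_RGB2HSV)
    m=(X[...,2]>.053)&(X[...,2]<.063)&(abs(X[...,1])<.35)&(X[...,0]>.3)&(X[...,0]<.75)&(d>0)
    P=X[m]; print(len(P),P.min(0),P.max(0))
    nn,lab,stt,cen=cv2.connectedComponentsWithStats(cv2.dilate(m.astype(np.uint8),np.ones((3,3))))
    for i in range(1,nn):
        if stt[i,4]>30:
            q=X[(lab==i)&m]; print(stt[i],np.round(q.mean(0),3),np.round(np.ptp(q,axis=0),3))
```

```text
scene table z 0.0007424649623254953
1494 [ 0.38303581 -0.3186998   0.05300043] [0.74745247 0.34966775 0.06299294]
[367 146  19  15 203] [0.671 0.323 0.054] [0.048 0.064 0.002]
[387 150  11  12  87] [0.717 0.332 0.054] [0.026 0.045 0.003]
[263 155  17   9 115] [0.408 0.178 0.057] [0.039 0.034 0.009]
[376 169  16   8  88] [0.713 0.225 0.058] [0.036 0.019 0.009]
[ 259  176   84   62 1315] [0.558 0.016 0.057] [0.196 0.214 0.01 ]
[296 205  10   8  66] [0.559 0.011 0.055] [0.017 0.016 0.004]
[314 281  26  62 663] [ 0.698 -0.229  0.058] [0.062 0.132 0.01 ]
[216 289  15   8  97] [ 0.51  -0.291  0.058] [0.021 0.013 0.009]
[215 297  19  11 119] [ 0.524 -0.312  0.058] [0.027 0.023 0.01 ]
[256 297  17  10 114] [ 0.593 -0.282  0.059] [0.024 0.017 0.01 ]
[255 306  20  12 126] [ 0.605 -0.304  0.058] [0.028 0.022 0.009]
side table z -0.0005258323586693203
1021 [ 0.38385057 -0.32096154  0.05300412] [0.72667913 0.34871032 0.06299437]
[276 127  25  29 326] [ 0.696 -0.228  0.058] [0.055 0.129 0.01 ]
[317 143  14  13 107] [ 0.598 -0.288  0.059] [0.033 0.039 0.009]
[341 159  13   9  67] [ 0.513 -0.29   0.057] [0.025 0.022 0.01 ]
[224 186  77  61 847] [ 0.555 -0.005  0.057] [0.198 0.18  0.009]
[258 209  10  10  73] [0.558 0.013 0.054] [0.021 0.02  0.003]
[148 228  17  12 105] [0.7   0.244 0.059] [0.019 0.035 0.01 ]
[132 246  20  12 131] [0.691 0.299 0.054] [0.046 0.026 0.002]
[118 249  30  20 256] [0.694 0.331 0.054] [0.073 0.038 0.002]
[166 282  25  20 162] [0.525 0.305 0.058] [0.032 0.053 0.01 ]
[246 291  20  15 152] [0.395 0.197 0.056] [0.036 0.038 0.01 ]
[199 307  25  22 207] [0.423 0.295 0.059] [0.033 0.047 0.009]
```

View pics/b.png

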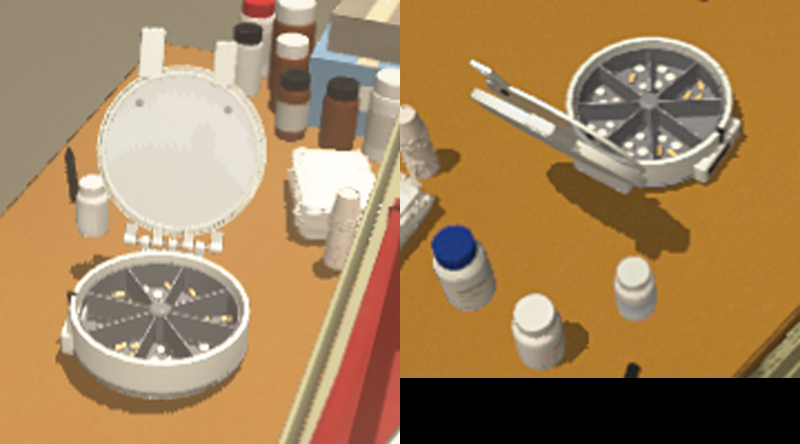

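Scene crop: the open lids stand at about (180,150), the wheel hub is at (160,310), and the black mark is at left (70,298). In the side crop the wheel hub is at (650,100). The hub lies at about (0.558, 0.012), and the pill bottle at (0.40, 0.19). I'm moving the wrist camera over the wheel.

```bash
python3 -m crank '{"fingers":[0,0,0,0,0,0,0,0,0,0],"dp":[[0,0,-1.3],[0,0,-1.3],[0,0,-1.3],[0,0,-1.3],[0,0,-1.3],[0,0,-1.3],[0,0,-1.3],[0,0,-1.3],[0,0,-1.3],[0,0,-1.3]],"dr":[[0,0,-7],[0,0,-7],[0,0,-7],[0,0,-7],[0,0,-7],[0,0,-7],[0,0,-7],[0,0,-7],[0,0,-7],[0,0,-7]]}' 20
python3 -m crank '{"fingers":[0,0,0,0,0,0,0,0,0,0],"dp":[[2.3,-3.3,0],[2.3,-3.3,0],[2.3,-3.3,0],[2.3,-3.3,0],[2.3,-3.3,0],[2.3,-3.3,0],[2.3,-3.3,0],[2.3,-3.3,0],[2.3,-3.3,0],[2.3,-3.3,0]],"dr":[[0,0,0],[0,0,0],[0,0,0],[0,0,0],[0,0,0],[0,0,0],[0,0,0],[0,0,0],[0,0,0],[0,0,0]]}'
python3 -c "
from h import *
st()"
```

```text
clock: 0.98
position: [0.2072, -0.4785, 0.3558]
orientation: [-3.117, -0.139, 0.008]
ft_force: [-0.1, -0.1, 0.6]
opening: 0.0852
clock: 1.82
position: [0.4101, -0.1256, 0.3569]
orientation: [-3.116, -0.119, 0.013]
ft_force: [1.2, -0.8, -0.5]
opening: 0.0853
{'clock': 1.817, 'position': [0.41, -0.126, 0.357], 'orientation': [-3.116, -0.119, 0.013], 'ft_force': [1.229, -0.778, -0.458], 'opening': 0.085, 'joint_pos': [-0.466, -0.109, 0.202, 1.9, 0.017, 1.028]}
```

```bash
python3 -m crank '{"fingers":[0,0,0,0,0,0,0,0,0,0],"dp":[[2.8,-3,0],[2.8,-3,0],[2.8,-3,0],[2.8,-3,0],[0,0,0],[0,0,0],[0,0,0],[0,0,0],[0,0,0],[0,0,0]],"dr":[[0,0,-7],[0,0,0],[0,0,0],[0,0,0],[0,0,-7],[0,0,-7],[0,0,-7],[0,0,-7],[0,0,-7],[0,0,-7]]}'
python3 -m crank '{"fingers":[0,0,0,0,0,0,0,0,0,0],"dp":[[0,0,0],[0,0,0],[0,0,0],[0,0,0],[0,0,0],[0,0,0],[0,0,0],[0,0,0],[0,0,0],[0,0,0]],"dr":[[0,0,-7],[0,0,-7],[0,0,-7],[0,0,-7],[0,0,-7],[0,0,-7],[0,0,-7],[0,0,-7],[0,0,-7],[0,0,-7]]}'
python3 -m crank '{"fingers":[0,0,0,0,0,0,0,0,0,0],"dp":[[0,0,0],[0,0,0],[0,0,0],[0,0,0],[0,0,0],[0,0,0],[0,0,0],[0,0,0],[0,0,0],[0,0,0]],"dr":[[0,0,-7],[0,0,-7],[0,0,-7],[0,0,-7],[0,0,-7],[0,0,-7],[0,0,-7],[0,0,-7],[0,0,-7],[0,0,-7]]}'
python3 - <<'E'
from h import *
import pickle
st(); im,d,p=snap('wrist','w1.png'); pickle.dump((im,d,p),open('w1.pkl','wb'))
X=cloud(d,p)
m=(X[...,2]>.055)&(X[...,2]<.061)&(np.hypot(X[...,0]-.558,X[...,1]-.012)<.12)
P=X[m]
from scipy.optimize import least_squares
r=least_squares(lambda q:np.hypot(P[:,0]-q[0],P[:,1]-q[1])-q[2],[.558,.012,.09],loss='soft_l1',f_scale=.002);print(len(P),r.x,np.median(P[:,2]))
E
```

```text
clock: 2.65
position: [0.5021, 0.0269, 0.3529]
orientation: [-2.759, -1.436, 0.005]
ft_force: [0.5, -0.4, 0.5]
opening: 0.085
clock: 3.48
position: [0.501, 0.0274, 0.3481]
orientation: [-1.396, -2.774, -0.019]
ft_force: [0.4, -1.4, 0.0]
opening: 0.0854
clock: 4.32
position: [0.4998, 0.0274, 0.3434]
orientation: [0.492, -3.071, -0.052]
ft_force: [0.4, 0.3, 0.1]
opening: 0.0859
{'clock': 4.317, 'position': [0.5, 0.027, 0.343], 'orientation': [0.492, -3.071, -0.052], 'ft_force': [0.437, 0.275, 0.079], 'opening': 0.086, 'joint_pos': [-0.095, 0.086, 0.366, 1.889, 0.024, -1.983]}
2206 [0.56093149 0.01342496 0.09331633] 0.05771972814873602
```

View pics/w1.png

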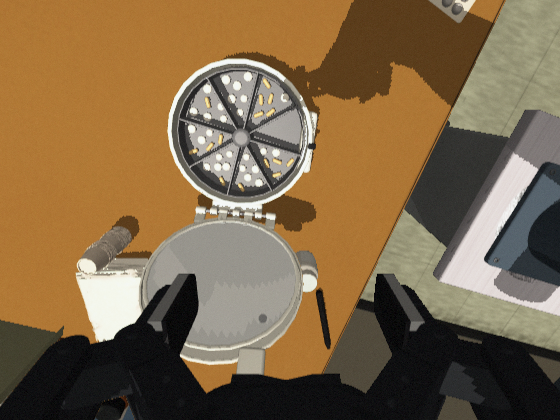

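```bash
cat > wheel.py <<'E'
from h import *
from scipy.optimize import least_squares
def analyse(im,d,p,c0=(.5605,.0135),show=None):
    X=cloud(d,p)
    rho=np.hypot(X[...,0]-c0[0],X[...,1]-c0[1])
    # rim top: ring 87..97 at 58
    P=X[(abs(X[...,2]-.0578)<.003)&(rho<.1)&(rho>.084)]
    def cost(q):
        r=np.hypot(P[:,0]-q[0],P[:,1]-q[1]); return np.maximum(0,r-.097)+np.maximum(0,.088-r)
    r=least_squares(cost,c0,loss='soft_l1',f_scale=.001); c=r.x
    # polar image at z=.052
    th=np.radians(np.arange(0,360,.5)); rr=np.arange(.03,.084,.001)
    g=cv2.cvtColor(im,cv2.COLOR_RGB2GRAY).astype(np.float32)
    def pol(rr,z):
        T,Rr=np.meshgrid(th,rr); Q=np.stack([c[0]+Rr*np.cos(T),c[1]+Rr*np.sin(T),0*T+z],-1).reshape(-1,3)
        uv=proj(p,Q).astype(np.float32).reshape(*T.shape,2); return uv,cv2.remap(g,uv[...,0],uv[...,1],cv2.INTER_LINEAR),cv2.remap(d.astype(np.float32),uv[...,0],uv[...,1],cv2.INTER_NEAREST)
    uv,I,dd=pol(rr,.052)
    o,ry=rays(p,uv.reshape(-1,2)); zz=(o[2]+ry[:,2]*dd.ravel()).reshape(dd.shape)
    s=(zz>.046).mean(0)   # share of points on wall tops
    k=np.arange(0,45,.5); sc=[np.interp((a+45*np.arange(8))%360,np.degrees(th),s,period=360).sum() for a in k]
    sc=np.convolve(np.r_[sc[-3:],sc,sc[:3]],np.ones(7)/7,'valid'); b=k[np.argmax(sc)]
    uvm,Im,_=pol(np.arange(.092,.0975,.0005),.058); mk=Im.mean(0)
    f=[np.argsort(mk)[:10]]; mdeg=np.degrees(th)[f[0]]
    return c,b,sc.max(),np.median(mk),sorted(zip(mdeg.tolist(),np.round(mk[f[0]]).tolist()))
E
python3 - <<'E'
from wheel import *
import pickle
im,d,p=pickle.load(open('w1.pkl','rb'))
print(analyse(im,d,p))
def at(uv,z):
    o,r=rays(p,uv); return o+r*((z-o[2])/r[:,2])[:,None]
print('hub,mark',at([(240,138)],.052),at([(312,146)],.058),'cell',at([(283,127)],.018))
X=cloud(d,p)
for uv in [(196,216),(275,218),(235,214),(250,360),(240,225),(222,300)]: print(uv,np.round(X[uv[1],uv[0]],3))
m=(X[...,2]>.03)&(X[...,2]<.09)&(X[...,0]>.35)&(X[...,0]<.47)&(X[...,1]>.1)
print('bottle',np.round(X[m].mean(0),3))
# scene-camera lids: tabs
o=pickle.load(open('f0.pkl','rb'))
for n in('scene','side'):
    im,d,p=o[n];X=cloud(d,p)
    m=(d>0)&(X[...,2]>.235)&(X[...,2]<.30)&(X[...,0]>.4)&(X[...,0]<.7)&(X[...,1]>.1)&(X[...,1]<.32)
    nn,lab,stt,cen=cv2.connectedComponentsWithStats(m.astype(np.uint8))
    for i in range(1,nn):
        q=X[lab==i]
        if len(q)>8: print(n,len(q),np.round(q.mean(0),3),np.round(q.min(0),3),np.round(q.max(0),3))
E
```

```text
(array([0.5600072 , 0.01390217]), np.float64(1.5), np.float64(5.085714285714285), np.float32(221.10278), [(190.5, 117.0), (191.0, 57.0), (191.5, 46.0), (192.00000000000003, 42.0), (192.5, 41.0), (193.0, 41.0), (193.5, 41.0), (194.0, 39.0), (194.5, 59.0), (195.0, 99.0)])
hub,mark [[0.56221878 0.01379803 0.052     ]] [[ 0.46643187 -0.00723961  0.058     ]] cell [[ 0.50972935 -0.01530972  0.018     ]]
(196, 216) [0.591 0.134 0.073]
(275, 218) [0.483 0.105 0.067]
(235, 214) [0.54  0.117 0.066]
(250, 360) [0.48  0.195 0.24 ]
(240, 225) [0.528 0.122 0.086]
(222, 300) [0.524 0.168 0.194]
bottle [0.404 0.181 0.062]
scene 579 [0.516 0.199 0.252] [0.46  0.174 0.235] [0.575 0.218 0.279]
side 140 [0.539 0.197 0.252] [0.486 0.177 0.235] [0.573 0.215 0.277]
side 239 [0.491 0.211 0.256] [0.459 0.189 0.235] [0.554 0.223 0.279]
```

Run:
```python
from wheel import *
import pickle
im,d,p=pickle.load(open('w1.pkl','rb'))
c=np.array([.5605,.0138]); x0,y0,k=160,50,3.5
big=cv2.resize(im[y0:y0+170,x0:x0+170],None,fx=k,fy=k,interpolation=cv2.INTER_CUBIC)
def L(a,r1,r2,z,col):
    Q=[[c[0]+r*np.cos(np.radians(a)),c[1]+r*np.sin(np.radians(a)),z] for r in (r1,r2)]
    q=(proj(p,Q)-[x0-.5,y0-.5])*k; cv2.line(big,*[tuple(int(v) for v in t) for t in q],col,1)
for i in range(8): L(1.5+45*i,.05,.085,.052,(255,0,0))
for i in range(8): L(4.5+45*i,.015,.05,.052,(0,255,0))
L(192.7,.09,.1,.058,(0,0,255))
cv2.imwrite('pics/w1o.png',big[:,:,::-1])
```

```text
(no output)
```

View pics/w1o.png

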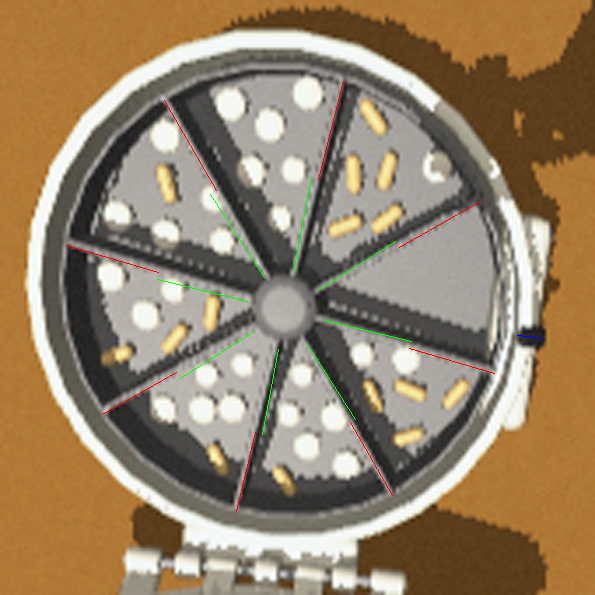

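Overlay: the red wall lines at 1.5°+45k lie on the wall tops. The empty cell is centred at 204° at about (430,290), and the mark at (530,337) is at 192.7°. So the wheel stands at −0.197 and the case yaw is 12.7°. I'll turn it in two grips of about 185.6°, pinching a wall each time.

```bash
cat >> h.py <<'E'
C=np.array([.5605,.0138]); YAW=np.radians(12.7)
def plan(pos,alpha):
    """rotate (tool rotvec deg), then shift in the tool axes after the turn (cm)"""
    s=observe(); Rm=R.from_rotvec(s['orientation']); a=np.radians(alpha)
    y=np.array([np.cos(a),np.sin(a),0]); z=np.array([0,0,-1.]); x=np.cross(y,z)
    Rt=R.from_matrix(np.c_[x,y,z]); print('pos',np.round(s['position'],4),'f',np.round(s['ft_force'],1),'m',np.round(s['moment'],2),'op',round(float(s['opening']),4),'t',round(s['clock'],2),'q6',round(s['joint_pos'][5],2))
    print('dr',np.round(np.degrees((Rm.inv()*Rt).as_rotvec()),1),'then dp',np.round(Rt.inv().apply(np.array(pos)-s['position'])*100,2),
      'dp now-axes',np.round(Rm.inv().apply(np.array(pos)-s['position'])*100,2))
    yt=Rm.as_matrix()[:,1]; print('alpha',np.round(np.degrees(np.arctan2(yt[1],yt[0])),2))
def cell(alpha,z,rho=.055): return [C[0]+rho*np.cos(np.radians(alpha)),C[1]+rho*np.sin(np.radians(alpha)),z]
E
python3 -c "
from h import *
plan(cell(136.5,.11),136.5)"
```

```text
pos [0.4998 0.0275 0.3433] f [-0.2  0.5  0.2] m [-0.04 -0.06 -0.04] op 0.0855 t 4.37 q6 -1.99
dr [  2.5  -0.9 -28.1] then dp [-3.19  0.16 23.33] dp now-axes [-3.33  0.76 23.3 ]
alpha 108.39
```

```bash
python3 -m crank '{"fingers":[177,177,177,177,177,177,177,177,177,177],"dp":[[0,0,0],[0,0,0],[0,0,0],[0,0,0],[-1.6,0,3],[-1.6,0.1,3.3],[0,0,4],[0,0,4],[0,0,4],[0,0,4]],"dr":[[0.6,-0.2,-7],[0.6,-0.2,-7],[0.6,-0.2,-7],[0.6,-0.2,-7],[0,0,0],[0,0,0],[0,0,0],[0,0,0],[0,0,0],[0,0,0]]}'
python3 -c "
from h import *
plan(cell(136.5,.11),136.5)"
```

```text
clock: 5.2
position: [0.5304, 0.0518, 0.1231]
orientation: [-1.213, 2.875, -0.016]
ft_force: [0.1, 0.1, 0.2]
opening: 0.0266
pos [0.5304 0.0518 0.1231] f [0.1 0.1 0.2] m [-0.02 -0.05 -0.05] op 0.0266 t 5.2 q6 -2.4
dr [-1.   0.9 -0.7] then dp [0.68 0.7  1.31] dp now-axes [0.71 0.71 1.29]
alpha 135.75
```

```bash
python3 -m crank '{"fingers":[177,177,177,177],"dp":[[0.4,0.4,1.3],[0.3,0.3,1],[0,0,1],[0,0,0]],"dr":[[-1,0.9,-0.7],[0,0,0],[0,0,0],[0,0,0]]}'
python3 -c "
from h import *
plan(cell(136.5,.031),136.5)"
```

```text
clock: 5.53
position: [0.5092, 0.0519, 0.0759]
orientation: [1.221, -2.866, -0.018]
ft_force: [-0.2, -0.7, -1.2]
opening: 0.0262
pos [0.5092 0.0519 0.0759] f [-0.2 -0.7 -1.2] m [-0.02 -0.01 -0.05] op 0.0262 t 5.53 q6 -2.41
dr [ 1.2 -1.1 -0.3] then dp [-0.77 -0.85  4.49] dp now-axes [-0.86 -0.94  4.46]
alpha 136.16
```

```bash
python3 -m crank '{"fingers":[177,177,177,177],"dp":[[-0.4,-0.4,0],[-0.2,-0.2,0],[0,0,0],[0,0,0]],"dr":[[0.6,-0.6,-0.3],[0,0,0],[0,0,0],[0,0,0]]}'
python3 -c "
from h import *
plan(cell(136.5,.031),136.5)"
```

```text
clock: 5.87
position: [0.5236, 0.0519, 0.0819]
orientation: [1.237, -2.885, -0.002]
ft_force: [1.0, 0.4, 0.2]
opening: 0.0262
pos [0.5236 0.0519 0.0819] f [1.  0.4 0.2] m [ 0.01 -0.   -0.01] op 0.0262 t 5.87 q6 -2.41
dr [ 0.1 -0.1 -0.1] then dp [0.22 0.2  5.09] dp now-axes [0.21 0.19 5.09]
alpha 136.4
```

```bash
python3 -m crank '{"fingers":[177,177,177,177,177],"dp":[[0.1,0.1,1],[0,0,1],[0,0,1],[0,0,0],[0,0,0]],"dr":[[0,0,0],[0,0,0],[0,0,0],[0,0,0],[0,0,0]]}'
python3 - <<'E'
from h import *
plan(cell(136.5,.031),136.5)
im,d,p=snap('wrist','w2.png')
E
```

```text
clock: 6.28
position: [0.5255, 0.0517, 0.0527]
orientation: [-1.235, 2.884, -0.003]
ft_force: [-0.1, 0.1, 0.9]
opening: 0.0259
pos [0.5255 0.0517 0.0527] f [-0.1  0.1  0.9] m [-0.01  0.06  0.  ] op 0.0259 t 6.28 q6 -2.41
dr [-0.2  0.2 -0.1] then dp [0.34 0.35 2.17] dp now-axes [0.35 0.36 2.17]
alpha 136.38
```

View pics/w2.png

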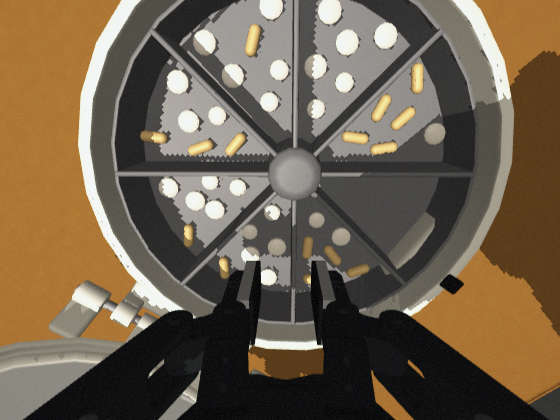

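The wrist view shows the target wall running vertically at x≈293, between the fingers (250 and 320). The empty cell is at lower right (400,220) and the mark at (452,284). I'll lower and pinch.

```bash
python3 -m crank '{"fingers":[177,177,177,177,177],"dp":[[0.2,0.2,0.7],[0.1,0.1,0.7],[0,0,0.5],[0,0,0],[0,0,0]],"dr":[[0,0,0],[0,0,0],[0,0,0],[0,0,0],[0,0,0]]}'
python3 -c "
from h import *
plan(cell(136.5,.031),136.5)"
```

```text
clock: 6.75
position: [0.5195, 0.0516, 0.0307]
orientation: [-1.236, 2.886, -0.001]
ft_force: [0.2, 0.2, -0.6]
opening: 0.0264
pos [0.5195 0.0516 0.0307] f [ 0.2  0.2 -0.6] m [-0.02  0.02  0.01] op 0.0264 t 6.75 q6 -2.41
dr [-0.1  0.1 -0.1] then dp [-0.08 -0.08 -0.03] dp now-axes [-0.08 -0.08 -0.03]
alpha 136.38
```

```bash
python3 -m crank '{"fingers":[255,255,255,255,255],"dp":[[0,0,0],[0,0,0],[0,0,0],[0,0,0],[0,0,0]],"dr":[[0,0,0],[0,0,0],[0,0,0],[0,0,0],[0,0,0]]}' 25
python3 -c "
from h import *
plan(cell(136.5,.031),136.5)"
```

```text
clock: 7.17
position: [0.5193, 0.0517, 0.0305]
orientation: [-1.237, 2.886, -0.001]
ft_force: [-0.4, -0.4, -0.9]
opening: 0.002
pos [0.5193 0.0517 0.0305] f [-0.4 -0.4 -0.9] m [-0.01  0.08  0.08] op 0.002 t 7.17 q6 -2.41
dr [-0.1  0.1 -0.1] then dp [-0.08 -0.1  -0.05] dp now-axes [-0.08 -0.1  -0.05]
alpha 136.4
```

```bash
python3 -m crank '{"fingers":[255,255,255,255],"dp":[[-0.58,-0.03,0],[-0.58,-0.03,0],[-0.58,-0.03,0],[0,0,0]],"dr":[[0,0,6],[0,0,6],[0,0,6],[0,0,0]]}'
python3 -c "
from h import *
plan(cell(118.5,.031),118.5);s=observe();v=np.array(s['position'])[:2]-C;print(np.hypot(*v),np.degrees(np.arctan2(v[1],v[0])))"
```

```text
clock: 7.5
position: [0.5344, 0.063, 0.0305]
orientation: [-0.75, 3.047, 0.001]
ft_force: [-0.8, -0.9, -0.5]
opening: 0.0019
pos [0.5344 0.063  0.0305] f [-0.8 -0.9 -0.5] m [-0.1   0.11 -0.04] op 0.0019 t 7.5 q6 -2.06
dr [-0.   0.2 -0.8] then dp [ 0.06 -0.07 -0.05] dp now-axes [ 0.06 -0.07 -0.05]
alpha 117.66
0.055727671376999924 117.90323074566892
```

```bash
python3 -m crank '{"fingers":[255,255,255,255,255,255,255,255],"dp":[[-0.67,-0.05,0],[-0.67,-0.05,0],[-0.67,-0.05,0],[-0.67,-0.05,0],[-0.67,-0.05,0],[-0.67,-0.05,0],[-0.67,-0.05,0],[-0.67,-0.05,0]],"dr":[[0,0,7],[0,0,7],[0,0,7],[0,0,7],[0,0,7],[0,0,7],[0,0,7],[0,0,7]]}'
python3 -c "
from h import *
plan(cell(62,.031),62);s=observe();v=np.array(s['position'])[:2]-C;print(np.hypot(*v),np.degrees(np.arctan2(v[1],v[0])))"
```

```text
clock: 8.17
position: [0.5888, 0.0624, 0.0306]
orientation: [0.791, 3.033, 0.005]
ft_force: [1.1, -0.4, -1.6]
opening: 0.0016
pos [0.5888 0.0624 0.0306] f [ 1.1 -0.4 -1.6] m [-0.15 -0.01  0.12] op 0.0016 t 8.17 q6 -1.07
dr [ 0.3  0.3 -1.2] then dp [ 0.22 -0.12 -0.04] dp now-axes [ 0.22 -0.12 -0.04]
alpha 60.75
0.05621482579785902 59.768666611809316
```

```bash
python3 -m crank '{"fingers":[255,255,255,255,255,255,255,255,255,255],"dp":[[-0.65,-0.06,0],[-0.66,-0.06,0],[-0.66,-0.05,0],[-0.66,-0.05,0],[-0.66,-0.05,0],[-0.66,-0.05,0],[-0.66,-0.05,0],[-0.66,-0.05,0],[-0.66,-0.05,0],[-0.66,-0.05,0]],"dr":[[0,0,7],[0,0,7],[0,0,7],[0,0,7],[0,0,7],[0,0,7],[0,0,7],[0,0,7],[0,0,7],[0,0,7]]}'
python3 -c "
from h import *
plan(cell(-9,.031),-9);s=observe();v=np.array(s['position'])[:2]-C;print(np.hypot(*v),np.degrees(np.arctan2(v[1],v[0])))"
```

```text
clock: 9.0
position: [0.6174, 0.0015, 0.0306]
orientation: [2.415, 1.997, 0.011]
ft_force: [-0.8, -0.2, 0.0]
opening: 0.0021
pos [0.6174 0.0015 0.0306] f [-0.8 -0.2  0. ] m [0.03 0.26 0.09] op 0.0021 t 9.0 q6 0.08
dr [ 0.6 -0.  -1.8] then dp [ 0.32 -0.32 -0.04] dp now-axes [ 0.31 -0.33 -0.04]
alpha -10.83
0.0582523150225419 -12.17198828862791
```

```bash
python3 -m crank '{"fingers":[255,255,255,255,255,255,255],"dp":[[-0.6,-0.11,0],[-0.62,-0.1,0],[-0.63,-0.1,0],[-0.65,-0.08,0],[-0.65,-0.06,0],[-0.3,-0.02,0],[0,0,0]],"dr":[[0,0,7],[0,0,7],[0,0,7],[0,0,7],[0,0,7],[0,0,3],[0,0,0]]}'
python3 -c "
from h import *
plan(cell(-49,.031),-49);s=observe();v=np.array(s['position'])[:2]-C;print(np.hypot(*v),np.degrees(np.arctan2(v[1],v[0])))"
```

```text
clock: 9.58
position: [0.5979, -0.032, 0.0306]
orientation: [2.943, 1.076, 0.017]
ft_force: [1.4, 0.9, -1.3]
opening: 0.0017
pos [ 0.5979 -0.032   0.0306] f [ 1.4  0.9 -1.3] m [ 0.32 -0.06 -0.21] op 0.0017 t 9.58 q6 0.7
dr [ 0.6 -0.4 -0.8] then dp [ 0.18 -0.41 -0.04] dp now-axes [ 0.18 -0.41 -0.04]
alpha -49.82
0.05907896328396252 -50.76354576899133
```

```bash
python3 -m crank '{"fingers":[177,177,177,177,177,177,177,177],"dp":[[0,0,0],[0,0,0],[0,0,0],[0,0,-1.5],[0,0,-1.5],[0,-0.2,-1.5],[0,-0.2,-1.5],[0,0,0]],"dr":[[0,0,0],[0,0,0],[0,0,0],[0,0,0],[0,0,0],[0,0,0],[0,0,0],[0,0,0]]}'
python3 -m crank '{"fingers":[177,177,177,177,177,177,177,177,177,177],"dp":[[0.65,-0.05,0],[0.65,-0.05,0],[0.65,-0.05,0],[0.65,-0.05,0],[0.65,-0.05,0],[0.65,-0.05,0],[0.65,-0.05,0],[0.65,-0.05,0],[0.65,-0.05,0],[0.65,-0.05,0]],"dr":[[0,0,-7],[0,0,-7],[0,0,-7],[0,0,-7],[0,0,-7],[0,0,-7],[0,0,-7],[0,0,-7],[0,0,-7],[0,0,-7]]}'
python3 -m crank '{"fingers":[177,177,177,177,177,177,177,177,177,177],"dp":[[0.65,-0.05,0],[0.65,-0.05,0],[0.65,-0.05,0],[0.65,-0.05,0],[0.65,-0.05,0],[0.65,-0.05,0],[0.65,-0.05,0],[0.65,-0.05,0],[0.65,-0.05,0],[0.65,-0.05,0]],"dr":[[0,0,-7],[0,0,-7],[0,0,-7],[0,0,-7],[0,0,-7],[0,0,-7],[0,0,-7],[0,0,-7],[0,0,-7],[0,0,-7]]}'
python3 -c "
from h import *
plan(cell(129.5,.09),129.5)"
```

```text
clock: 10.25
position: [0.5933, -0.0287, 0.0923]
orientation: [2.933, 1.1, 0.01]
ft_force: [1.7, -0.8, 0.8]
opening: 0.026
clock: 11.08
position: [0.6081, 0.0321, 0.0872]
orientation: [1.727, 2.608, -0.005]
ft_force: [-0.5, -0.3, -0.7]
opening: 0.0259
clock: 11.92
position: [0.5519, 0.0664, 0.0773]
orientation: [-0.127, 3.137, -0.019]
ft_force: [0.5, 0.8, 0.2]
opening: 0.0261
pos [0.5519 0.0664 0.0773] f [0.5 0.8 0.2] m [ 0.03 -0.03 -0.04] op 0.0261 t 11.92 q6 -1.65
dr [ -0.7  -0.1 -34.9] then dp [ 2.69  0.89 -1.27] dp now-axes [ 2.71 -0.82 -1.27]
alpha 94.63
```

```bash
python3 -m crank '{"fingers":[177,177,177,177,177,177,177],"dp":[[0.58,-0.05,-0.3],[0.55,-0.05,-0.3],[0.55,-0.05,-0.3],[0.55,-0.05,-0.2],[0.55,-0.05,0],[0,0,0],[0,0,0]],"dr":[[0,0,-7],[0,0,-7],[0,0,-7],[0,0,-7],[0,0,-6.5],[0,0,0],[0,0,0]]}'
python3 - <<'E'
from wheel import *
plan(cell(129.5,.09),129.5)
im,d,p=snap('wrist'); 
r=analyse(im,d,p,c0=tuple(C)); print(r[:3],r[4][::3])
big=im.copy()
c=C
for i in range(8):
    a=np.radians(39.5+45*i)
    q=proj(p,[[c[0]+rr*np.cos(a),c[1]+rr*np.sin(a),.052] for rr in(.06,.085)])
    cv2.line(big,*[tuple(int(v) for v in t) for t in q],(255,0,0),1)
cv2.imwrite('pics/w3.png',big[:,:,::-1])
E
```

```text
clock: 12.5
position: [0.5225, 0.0557, 0.0831]
orientation: [1.078, -2.942, 0.018]
ft_force: [0.2, 0.5, 1.1]
opening: 0.0267
pos [0.5225 0.0557 0.0831] f [0.2 0.5 1.1] m [-0.02  0.02 -0.03] op 0.0267 t 12.5 q6 -2.29
dr [-0.5 -0.7  0.8] then dp [-0.26 -0.15 -0.69] dp now-axes [-0.25 -0.15 -0.69]
alpha 130.27
(array([0.55995019, 0.01496456]), np.float64(42.0), np.float64(2.932467532467533)) [(320.0, 0.0), (321.5, 0.0), (323.0, 0.0), (324.5, 0.0)]
```

View pics/w3.png

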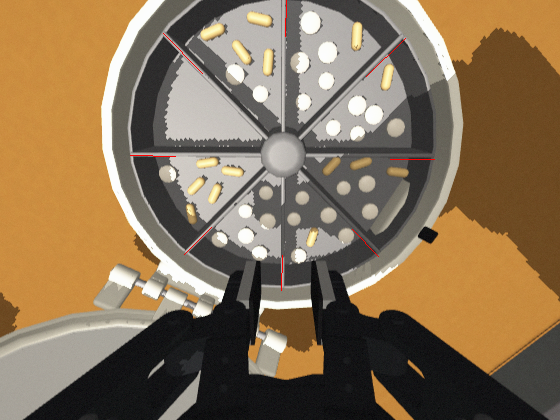

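The overlay matches: the walls lie on the red 129.5°+45k lines, and the target wall at (283,275) is centred between the fingers. The empty cell is at (210,100), the mark at (428,235). I'll lower and grip again.

```bash
python3 -m crank '{"fingers":[177,177,177,177,177,177,177],"dp":[[-0.1,-0.05,0.9],[-0.1,-0.05,0.9],[0,0,0.9],[0,0,0.8],[0,0,0.6],[0,0,0],[0,0,0]],"dr":[[-0.3,-0.4,0.6],[0,0,0],[0,0,0],[0,0,0],[0,0,0],[0,0,0],[0,0,0]]}'
python3 -c "
from h import *
plan(cell(129.5,.031),129.5)"
```

```text
clock: 13.13
position: [0.5241, 0.0565, 0.0346]
orientation: [1.055, -2.952, 0.003]
ft_force: [-0.4, 0.3, 0.1]
opening: 0.0262
pos [0.5241 0.0565 0.0346] f [-0.4  0.3  0.1] m [ 0.01 -0.    0.  ] op 0.0262 t 13.13 q6 -2.27
dr [ 0.  -0.4 -0.2] then dp [-0.1  -0.11  0.36] dp now-axes [-0.1  -0.11  0.36]
alpha 129.32
```

```bash
python3 -m crank '{"fingers":[177,177,255,255,255,255,255],"dp":[[-0.08,-0.1,0.3],[0,0,0],[0,0,0],[0,0,0],[0,0,0],[0,0,0],[0,0,0]],"dr":[[0,0,0],[0,0,0],[0,0,0],[0,0,0],[0,0,0],[0,0,0],[0,0,0]]}' 25
python3 -m crank '{"fingers":[255,255,255,255,255,255,255,255,255,255],"dp":[[-0.66,-0.05,0],[-0.66,-0.05,0],[-0.66,-0.05,0],[-0.66,-0.05,0],[-0.66,-0.05,0],[-0.66,-0.05,0],[-0.66,-0.05,0],[-0.66,-0.05,0],[-0.66,-0.05,0],[-0.66,-0.05,0]],"dr":[[0,0,7],[0,0,7],[0,0,7],[0,0,7],[0,0,7],[0,0,7],[0,0,7],[0,0,7],[0,0,7],[0,0,7]]}'
python3 -c "
from h import *
plan(cell(59,.031),59);s=observe();v=np.array(s['position'])[:2]-C;print(np.hypot(*v),np.degrees(np.arctan2(v[1],v[0])))"
```

```text
clock: 13.72
position: [0.5252, 0.0559, 0.0315]
orientation: [1.053, -2.952, 0.004]
ft_force: [-0.5, -0.5, -1.7]
opening: 0.0019
clock: 14.55
position: [0.5911, 0.0599, 0.0315]
orientation: [-0.877, -3.016, 0.007]
ft_force: [-0.0, -1.1, -1.7]
opening: 0.002
pos [0.5911 0.0599 0.0315] f [-0.  -1.1 -1.7] m [-0.13  0.11  0.08] op 0.002 t 14.55 q6 -1.01
dr [-0.3  0.  -1.4] then dp [ 0.25 -0.02  0.05] dp now-axes [ 0.25 -0.03  0.05]
alpha 57.56
0.05528926793314574 56.43501719966276
```

```bash
python3 -m crank '{"fingers":[255,255,255,255,255,255,255,255,255,255],"dp":[[-0.65,-0.06,0],[-0.65,-0.06,0],[-0.65,-0.06,0],[-0.65,-0.06,0],[-0.65,-0.07,0],[-0.65,-0.07,0],[-0.65,-0.07,0],[-0.65,-0.07,0],[-0.65,-0.07,0],[-0.65,-0.07,0]],"dr":[[0,0,7],[0,0,7],[0,0,7],[0,0,7],[0,0,7],[0,0,7],[0,0,7],[0,0,7],[0,0,7],[0,0,7]]}'
python3 -m crank '{"fingers":[255,255,255,255,255,255],"dp":[[-0.65,-0.08,0],[-0.65,-0.08,0],[-0.65,-0.08,0],[-0.65,-0.07,0],[-0.5,-0.05,0],[0,0,0]],"dr":[[0,0,7],[0,0,7],[0,0,7],[0,0,7],[0,0,5],[0,0,0]]}'
python3 -c "
from h import *
plan(cell(-54.8,.031),-54.8);s=observe();v=np.array(s['position'])[:2]-C;print(np.hypot(*v),np.degrees(np.arctan2(v[1],v[0])))"
```

```text
clock: 15.38
position: [0.6158, -0.0014, 0.0315]
orientation: [2.471, 1.929, -0.005]
ft_force: [-0.5, -0.6, -1.5]
opening: 0.0015
clock: 15.88
position: [0.5985, -0.0301, 0.0315]
orientation: [2.927, 1.118, -0.001]
ft_force: [-0.8, 0.6, -1.1]
opening: 0.0014
pos [ 0.5985 -0.0301  0.0315] f [-0.8  0.6 -1.1] m [ 0.37  0.1  -0.05] op 0.0014 t 15.88 q6 0.68
dr [0.4 0.2 6.6] then dp [-0.57 -0.28  0.05] dp now-axes [-0.54 -0.34  0.05]
alpha -48.21
0.05804766752771704 -49.1298706726142
```

```bash
python3 -m crank '{"fingers":[255,255,255,255],"dp":[[-0.27,-0.1,0],[-0.26,-0.1,0],[0,0,0],[0,0,0]],"dr":[[0,0,3],[0,0,3],[0,0,0],[0,0,0]]}'
python3 -c "
from h import *
plan(cell(-54.8,.031),-54.8);s=observe();v=np.array(s['position'])[:2]-C;print(np.hypot(*v),np.degrees(np.arctan2(v[1],v[0])))"
```

```text
clock: 16.22
position: [0.5942, -0.0336, 0.0315]
orientation: [2.976, 0.969, 0.001]
ft_force: [0.9, -1.6, -1.9]
opening: 0.0018
pos [ 0.5942 -0.0336  0.0315] f [ 0.9 -1.6 -1.9] m [ 0.14  0.1  -0.02] op 0.0018 t 16.22 q6 0.78
dr [0.6 0.2 0.9] then dp [-0.02 -0.31  0.05] dp now-axes [-0.02 -0.31  0.05]
alpha -53.93
0.05813622552572926 -54.600226369894656
```

```bash
python3 -m crank '{"fingers":[177,177,177,177,177,177,177,177,177,177],"dp":[[0,0,0],[0,0,0],[0,0,0],[0,0,-1.5],[0,0,-1.5],[0,0,-1.8],[0,0,-2.5],[0,0,-2.5],[0,0,-2.5],[0,0,0]],"dr":[[0,0,0],[0,0,0],[0,0,0],[0,0,0],[0,0,0],[0,0,0],[0,0,0],[0,0,0],[0,0,0],[0,0,0]]}'
python3 - <<'E'
from wheel import *
st()
im,d,p=snap('wrist'); big=cv2.resize(im,None,fx=1.4,fy=1.4,interpolation=cv2.INTER_CUBIC)
c=C
for i in range(8):
    a=np.radians(35.2+45*i)
    q=(proj(p,[[c[0]+rr*np.cos(a),c[1]+rr*np.sin(a),.052] for rr in(.055,.085)])+.5)*1.4
    cv2.line(big,*[tuple(int(v) for v in t) for t in q],(255,0,0),1)
a=np.radians(192.7)
q=(proj(p,[[c[0]+rr*np.cos(a),c[1]+rr*np.sin(a),.058] for rr in(.087,.105)])+.5)*1.4
cv2.line(big,*[tuple(int(v) for v in t) for t in q],(0,0,255),1)
cv2.imwrite('pics/w4.png',big[:,:,::-1])
E
```

```text
clock: 17.05
position: [0.5939, -0.0292, 0.1585]
orientation: [2.972, 0.991, -0.0]
ft_force: [0.9, -1.1, 1.0]
opening: 0.0262
{'clock': 17.05, 'position': [0.594, -0.029, 0.158], 'orientation': [2.972, 0.991, -0.0], 'ft_force': [0.895, -1.091, 0.985], 'opening': 0.026, 'joint_pos': [-0.158, 0.221, 0.146, 1.492, -0.008, 0.769]}
```

View pics/w4.png

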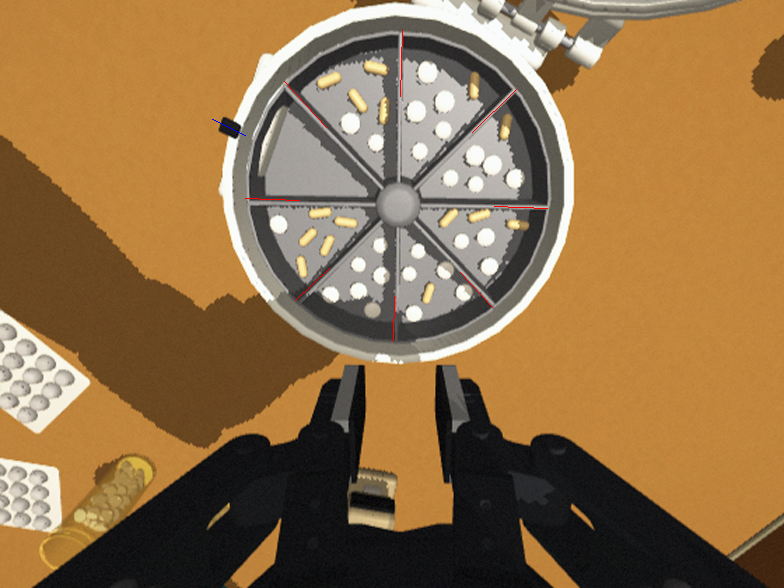

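The wheel is right. The walls lie on the red target lines, and the empty cell at (310,150) is centred on the mark at (230,127). Now I'll go up and measure the outer tab.

```bash
python3 -m crank '{"fingers":[60,60,60,60,60,60,60,60,60],"dp":[[0,0,-3.5],[0,0,-3.5],[0,0,-3.5],[0,0,-3.5],[0,0,-3.5],[0,0,0],[0,0,0],[0,0,0],[0,0,0]],"dr":[[0,0,0],[0,0,0],[0,0,0],[0,0,0],[0,0,0],[0,0,7],[0,0,7],[0,0,7],[0,0,2]]}'
cat >> h.py <<'E'
xh=np.array([np.cos(YAW),np.sin(YAW),0]); yh=np.array([-np.sin(YAW),np.cos(YAW),0]); H=np.r_[C,.062]+.106*yh
def tab(th,off=.002): # outer tab grip point
    return H-.042*xh+.227*(-np.cos(th)*yh+np.sin(th)*np.array([0,0,1]))+off*(np.sin(th)*yh+np.cos(th)*np.array([0,0,1]))
E
python3 - <<'E'
from h import *
t=tab(2.05); print('tab',t)
plan(t+[0,0,.07],-77.3)
for n in('scene','side','wrist'):
    im,d,p=snap(n);X=cloud(d,p)
    c=np.stack([(X-H)@xh,(X-H)@yh,X[...,2]],-1)
    m=(d>0)&(c[...,2]>.255)&(c[...,2]<.30)&(abs(c[...,0])<.09)&(abs(c[...,1]-.08)<.08)
    q=c[m]
    for nm,k in(('outer',q[:,0]<0),('inner',q[:,0]>0)):
        if k.sum()>5: print(n,nm,k.sum(),'case mean',np.round(q[k].mean(0),4),'min',np.round(np.percentile(q[k],3,axis=0),4),'max',np.round(np.percentile(q[k],97,axis=0),4))
E
```

```text
clock: 17.85
position: [0.5875, -0.0249, 0.3197]
orientation: [-3.119, -0.366, 0.048]
ft_force: [0.4, -0.2, 0.1]
opening: 0.0653
tab [0.47282381 0.21180729 0.26250911]
pos [ 0.5875 -0.0249  0.3197] f [ 0.4 -0.2  0.1] m [ 0.02 -0.07 -0.02] op 0.0653 t 17.85 q6 1.18
dr [-0.3  1.7  0.7] then dp [ -5.99 -25.62  -1.28] dp now-axes [ -5.72 -25.69  -0.99]
alpha -76.62
scene outer 83 case mean [-0.0359  0.1003  0.2658] min [-0.0479  0.094   0.2558] max [-0.0268  0.1079  0.2779]
scene inner 14 case mean [0.0344 0.0787 0.2629] min [0.0325 0.0755 0.2563] max [0.0375 0.0831 0.2709]
side outer 121 case mean [-0.0443  0.1104  0.2718] min [-0.0545  0.0996  0.2581] max [-0.0291  0.1164  0.2782]
side inner 54 case mean [0.0406 0.0855 0.2702] min [0.0317 0.0799 0.2582] max [0.0541 0.0888 0.2768]
```

```bash
python3 -m crank '{"fingers":[60,60,60,60,60,60,60,60,60],"dp":[[-0.8,-3,-1.2],[-0.8,-3.6,-0.8],[-0.8,-3.6,0],[-0.8,-3.6,0],[-0.8,-3.6,0],[-0.8,-3.6,0],[-0.8,-3.2,0],[0,0,0],[0,0,0]],"dr":[[-0.1,0.5,0.7],[-0.1,0.3,0],[0,0,0],[0,0,0],[0,0,0],[0,0,0],[0,0,0],[0,0,0],[0,0,0]]}'
python3 -c "
from h import *
plan(tab(2.05)+[0,0,-.016],-77.3)"
```

```text
clock: 18.75
position: [0.4723, 0.2054, 0.3309]
orientation: [-3.117, -0.371, 0.051]
ft_force: [0.0, 0.4, 0.3]
opening: 0.0653
pos [0.4723 0.2054 0.3309] f [0.  0.4 0.3] m [ 0.03 -0.05  0.03] op 0.0653 t 18.75 q6 1.61
dr [-0.3  1.8  0.9] then dp [ 0.19 -0.61  8.44] dp now-axes [ 0.47 -0.56  8.43]
alpha -76.44
```

```bash
python3 -m crank '{"fingers":[60,60,60,60,60,60,60,60],"dp":[[0.1,-0.3,0.5],[0,-0.2,1.2],[0,0,1.4],[0,0,1.4],[0,0,1],[0,0,0.6],[0,0,0],[0,0,0]],"dr":[[0,1,0.7],[0,0.5,0],[0,0,0],[0,0,0],[0,0,0],[0,0,0],[0,0,0],[0,0,0]]}'
python3 -c "
from h import *
plan(tab(2.05)+[0,0,-.016],-77.3)"
```

```text
clock: 19.42
position: [0.4734, 0.2062, 0.2635]
orientation: [-3.119, -0.355, 0.014]
ft_force: [0.3, -0.6, 0.6]
opening: 0.0657
pos [0.4734 0.2062 0.2635] f [ 0.3 -0.6  0.6] m [-0.02 -0.02 -0.02] op 0.0657 t 19.42 q6 1.62
dr [-0.2  0.5  0.3] then dp [ 0.07 -0.56  1.7 ] dp now-axes [ 0.09 -0.55  1.7 ]
alpha -77.02
```

```bash
python3 -m crank '{"fingers":[60,60,60,60],"dp":[[0,-0.5,0.8],[0,-0.1,0.8],[0,0,0],[0,0,0]],"dr":[[0,0.3,0.2],[0,0,0],[0,0,0],[0,0,0]]}'
python3 - <<'E'
from h import *
plan(tab(2.05)+[0,0,-.016],-77.3)
im,d,p=snap('wrist')
im2,_,_=snap('side')
cv2.imwrite('pics/w5.png',np.hstack([cv2.resize(im,(400,300)),cv2.resize(im2[170:320,130:330],(400,300),interpolation=cv2.INTER_CUBIC)])[:,:,::-1])
E
```

```text
clock: 19.75
position: [0.4732, 0.2121, 0.2474]
orientation: [-3.119, -0.347, 0.002]
ft_force: [-0.4, -0.3, -0.4]
opening: 0.065
pos [0.4732 0.2121 0.2474] f [-0.4 -0.3 -0.4] m [ 0.03  0.02 -0.  ] op 0.065 t 19.75 q6 1.64
dr [-0.2  0.1  0. ] then dp [-0.04  0.02  0.09] dp now-axes [-0.04  0.02  0.09]
alpha -77.3
```

View pics/w5.png

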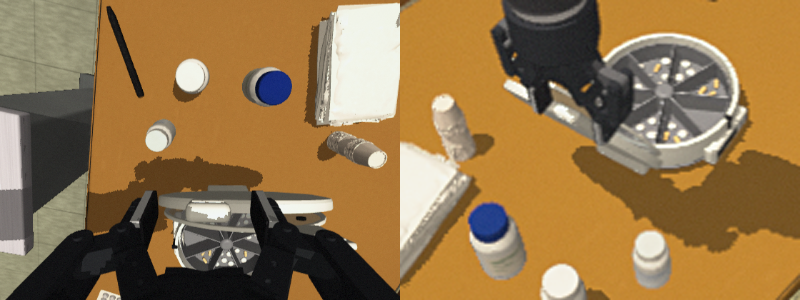

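The wrist half shows the white tab at (208,211) centred between the pads (148, 262). The side half shows the fingers straddling it, clear of the inner tab. I'll close.

```bash
python3 -m crank '{"fingers":[255,255,255,255,255,255],"dp":[[0,0,0],[0,0,0],[0,0,0],[0,0,0],[0,0,0],[0,0,0]],"dr":[[0,0,0],[0,0,0],[0,0,0],[0,0,0],[0,0,0],[0,0,0]]}' 30
python3 -c "
from h import *
plan(tab(2.05)+[0,0,-.016],-77.3)
pp=None
for th in np.arange(2.05,-.01,-.1):
    q=tab(th); q2=np.array([(q-H)@yh,q[2]-.0])
    if pp is not None: print(round(th,2),np.round((q2-pp)*100,2),np.round(q,3))
    pp=q2"
```

```text
clock: 20.35
position: [0.4753, 0.2125, 0.2491]
orientation: [-3.119, -0.345, -0.006]
ft_force: [2.3, 0.6, -0.8]
opening: 0.0277
pos [0.4753 0.2125 0.2491] f [ 2.3  0.6 -0.8] m [-0.03  0.21 -0.19] op 0.0277 t 20.35 q6 1.64
dr [-0.2 -0.3 -0.1] then dp [-0.26  0.01  0.26] dp now-axes [-0.26  0.01  0.25]
alpha -77.39
1.95 [-2.05  0.96] [0.477 0.192 0.272]
1.85 [-2.14  0.75] [0.482 0.171 0.28 ]
1.75 [-2.21  0.54] [0.487 0.149 0.285]
1.65 [-2.25  0.31] [0.492 0.127 0.288]
1.55 [-2.27  0.09] [0.497 0.105 0.289]
1.45 [-2.26 -0.14] [0.502 0.083 0.288]
1.35 [-2.24 -0.37] [0.507 0.061 0.284]
1.25 [-2.19 -0.59] [0.512 0.04  0.278]
1.15 [-2.12 -0.8 ] [0.516 0.019 0.27 ]
1.05 [-2.03 -1.01] [ 0.521 -0.001  0.26 ]
0.95 [-1.92 -1.21] [ 0.525 -0.019  0.248]
0.85 [-1.79 -1.39] [ 0.529 -0.037  0.234]
0.75 [-1.64 -1.57] [ 0.532 -0.053  0.218]
0.65 [-1.48 -1.72] [ 0.536 -0.067  0.201]
0.55 [-1.3  -1.86] [ 0.539 -0.08   0.182]
0.45 [-1.11 -1.98] [ 0.541 -0.091  0.163]
0.35 [-0.9  -2.08] [ 0.543 -0.099  0.142]
0.25 [-0.69 -2.16] [ 0.544 -0.106  0.12 ]
0.15 [-0.47 -2.22] [ 0.546 -0.111  0.098]
0.05 [-0.25 -2.26] [ 0.546 -0.113  0.075]
```

```bash
cat >> h.py <<'E'
B=.019
def arc(step=.05,n=10,r=None):
    s=observe(); Rm=R.from_rotvec(s['orientation']); g=np.array(s['position'])-B*Rm.as_matrix()[:,2]-H
    y,z=g@yh,g[2]; r0=np.hypot(y,z); th=np.arctan2(z,-y); r=r or r0
    print('t',round(s['clock'],2),'th',round(th,3),'r',round(r0,4),'casex',round(g@xh,4),'f case',np.round([s['ft_force']@xh,s['ft_force']@yh,s['ft_force'][2]],1),'op',round(float(s['opening']),4),'pos',np.round(s['position'],4))
    plan([0,0,0],-77.3) if 0 else None
    print('ori err',np.round(np.degrees((Rm.inv()*R.from_matrix(np.c_[xh,-yh,[0,0,-1]])).as_rotvec()),1))
    a=th; out=[]; py,pz=y,z
    for i in range(n):
        a-=step; ny,nz=-r*np.cos(a),r*np.sin(a); out.append([0,round(-(ny-py)*100,2),round(-(nz-pz)*100,2)]); py,pz=ny,nz
    print(out)
E
python3 -c "
from h import *
arc()"
```

```text
t 20.35 th 2.048 r 0.232 casex -0.0395 f case [ 2.4  0.1 -0.8] op 0.0277 pos [0.4753 0.2125 0.2491]
ori err [-0.2 -0.3 -0.1]
[[0, np.float64(1.04), np.float64(-0.51)], [0, np.float64(1.07), np.float64(-0.45)], [0, np.float64(1.09), np.float64(-0.4)], [0, np.float64(1.11), np.float64(-0.34)], [0, np.float64(1.12), np.float64(-0.29)], [0, np.float64(1.14), np.float64(-0.23)], [0, np.float64(1.15), np.float64(-0.18)], [0, np.float64(1.15), np.float64(-0.12)], [0, np.float64(1.16), np.float64(-0.06)], [0, np.float64(1.16), np.float64(-0.0)]]
```

```bash
python3 -m crank '{"fingers":[255,255,255,255,255,255,255,255,255,255],"dp":[[0,0.6,-0.3],[0,1.05,-0.45],[0,1.1,-0.4],[0,1.1,-0.35],[0,1.1,-0.3],[0,1.15,-0.25],[0,1.15,-0.2],[0,1.15,-0.1],[0,1.15,-0.05],[0,1.15,0]],"dr":[[0,0,0],[0,0,0],[0,0,0],[0,0,0],[0,0,0],[0,0,0],[0,0,0],[0,0,0],[0,0,0],[0,0,0]]}'
python3 -c "
from h import *
arc(r=.232)"
```

```text
clock: 21.18
position: [0.4986, 0.1035, 0.2756]
orientation: [-3.102, -0.347, -0.004]
ft_force: [2.2, 3.2, -3.3]
opening: 0.0272
t 21.18 th 1.548 r 0.2326 casex -0.0408 f case [ 2.8  2.6 -3.3] op 0.0272 pos [0.4986 0.1035 0.2756]
ori err [-1.1 -0.3  0.1]
[[0, np.float64(1.16), np.float64(0.12)], [0, np.float64(1.15), np.float64(0.11)], [0, np.float64(1.15), np.float64(0.17)], [0, np.float64(1.14), np.float64(0.23)], [0, np.float64(1.12), np.float64(0.28)], [0, np.float64(1.11), np.float64(0.34)], [0, np.float64(1.09), np.float64(0.4)], [0, np.float64(1.07), np.float64(0.45)], [0, np.float64(1.05), np.float64(0.5)], [0, np.float64(1.02), np.float64(0.55)]]
```

Tracking well (θ≈1.55, forces of about 3 N).

```bash
python3 -m crank '{"fingers":[255,255,255,255,255,255,255,255,255,255],"dp":[[0,1.15,0.1],[0,1.15,0.12],[0,1.15,0.17],[0,1.15,0.23],[0,1.1,0.28],[0,1.1,0.34],[0,1.1,0.4],[0,1.07,0.45],[0,1.05,0.5],[0,1,0.55]],"dr":[[-0.3,0,0],[-0.3,0,0],[-0.2,0,0],[0,0,0],[0,0,0],[0,0,0],[0,0,0],[0,0,0],[0,0,0],[0,0,0]]}'
python3 -c "
from h import *
arc(r=.232)"
```

```text
clock: 22.02
position: [0.524, -0.0157, 0.2412]
orientation: [-3.114, -0.348, -0.005]
ft_force: [1.4, 3.6, -0.9]
opening: 0.0271
t 22.02 th 1.001 r 0.2353 casex -0.0422 f case [ 2.1  3.2 -0.9] op 0.0271 pos [ 0.524  -0.0157  0.2412]
ori err [-0.5 -0.2  0. ]
[[0, np.float64(0.78), np.float64(0.93)], [0, np.float64(0.93), np.float64(0.7)], [0, np.float64(0.89), np.float64(0.74)], [0, np.float64(0.85), np.float64(0.79)], [0, np.float64(0.81), np.float64(0.83)], [0, np.float64(0.77), np.float64(0.87)], [0, np.float64(0.73), np.float64(0.9)], [0, np.float64(0.68), np.float64(0.94)], [0, np.float64(0.63), np.float64(0.97)], [0, np.float64(0.58), np.float64(1.0)]]
```

```bash
python3 -m crank '{"fingers":[255,255,255,255,255,255,255,255,255,255],"dp":[[0,0.85,0.7],[0,0.9,0.72],[0,0.87,0.76],[0,0.83,0.8],[0,0.8,0.83],[0,0.77,0.87],[0,0.73,0.9],[0,0.68,0.94],[0,0.62,0.97],[0,0.57,1]],"dr":[[-0.3,0,0],[-0.2,0,0],[0,0,0],[0,0,0],[0,0,0],[0,0,0],[0,0,0],[0,0,0],[0,0,0],[0,0,0]]}'
python3 -c "
from h import *
arc(r=.233)"
```

```text
clock: 22.85
position: [0.5422, -0.1014, 0.149]
orientation: [3.116, 0.346, 0.006]
ft_force: [1.3, 2.8, -0.0]
opening: 0.0275
t 22.85 th 0.46 r 0.239 casex -0.0432 f case [ 1.9  2.5 -0. ] op 0.0275 pos [ 0.5422 -0.1014  0.149 ]
ori err [ 0.4 -0.2 -0. ]
[[0, np.float64(-0.04), np.float64(1.32)], [0, np.float64(0.44), np.float64(1.08)], [0, np.float64(0.38), np.float64(1.1)], [0, np.float64(0.33), np.float64(1.12)], [0, np.float64(0.27), np.float64(1.13)], [0, np.float64(0.21), np.float64(1.15)], [0, np.float64(0.16), np.float64(1.15)], [0, np.float64(0.1), np.float64(1.16)], [0, np.float64(0.04), np.float64(1.16)], [0, np.float64(-0.02), np.float64(1.16)]]
```

```bash
python3 -m crank '{"fingers":[255,255,255,255],"dp":[[0,-0.3,0.1],[0,-0.3,0.1],[0,0,0],[0,0,0]],"dr":[[0,0,0],[0,0,0],[0,0,0],[0,0,0]]}'
python3 - <<'E'
from h import *
arc(r=.233)
im,d,p=snap('wrist'); im2,_,p2=snap('scene')
u=proj(p2,[tab(.45)])[0].astype(int); print(u)
c=im2[max(0,u[1]-70):u[1]+80,u[0]-90:u[0]+110]
cv2.imwrite('pics/w6.png',np.hstack([cv2.resize(im,(400,300)),cv2.resize(c,(400,300),interpolation=cv2.INTER_CUBIC)])[:,:,::-1])
E
```

```text
clock: 23.18
position: [0.5426, -0.1038, 0.1445]
orientation: [3.103, 0.337, 0.007]
ft_force: [0.4, 0.4, 1.0]
opening: 0.0272
t 23.18 th 0.439 r 0.239 casex -0.0433 f case [0.5 0.3 1. ] op 0.0272 pos [ 0.5426 -0.1038  0.1445]
ori err [ 1.2 -0.1 -0.3]
[[0, np.float64(-0.08), np.float64(1.32)], [0, np.float64(0.41), np.float64(1.09)], [0, np.float64(0.36), np.float64(1.11)], [0, np.float64(0.3), np.float64(1.12)], [0, np.float64(0.25), np.float64(1.14)], [0, np.float64(0.19), np.float64(1.15)], [0, np.float64(0.13), np.float64(1.16)], [0, np.float64(0.07), np.float64(1.16)], [0, np.float64(0.02), np.float64(1.16)], [0, np.float64(-0.04), np.float64(1.16)]]
[276 194]
```

View pics/w6.png

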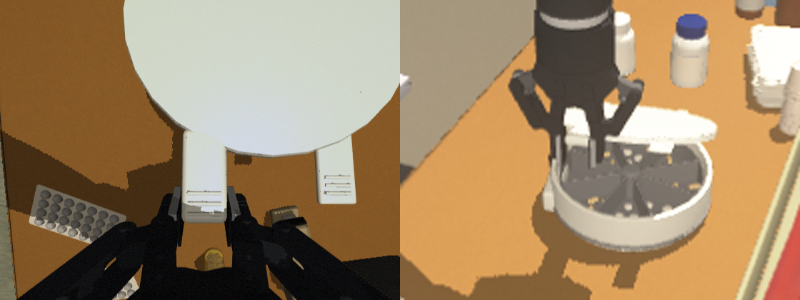

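The wrist half shows both lids low, the tab at (205,180) with its end at (205,220) inside the pads, which have slipped a little outward. The scene half shows the lids about 25° from shut. I'll push shut with a firmer grip and regrasp deeper once it is shut.

```bash
python3 -m crank '{"fingers":[255,255,255,255,255,255,255,255],"dp":[[0,0.3,0.9],[0,0.32,1],[0,0.3,1],[0,0.25,1],[0,0.2,1],[0,0.15,0.9],[0,0.1,0.8],[0,0,0]],"dr":[[0.3,0,0],[0.3,0,0],[0.2,0,0],[0,0,0],[0,0,0],[0,0,0],[0,0,0],[0,0,0]]}' 40
python3 -c "
from h import *
arc(r=.238)"
```

```text
clock: 23.95
position: [0.5472, -0.1253, 0.0719]
orientation: [3.111, 0.335, 0.006]
ft_force: [2.5, -1.8, 1.1]
opening: 0.027
t 23.95 th 0.121 r 0.2403 casex -0.0436 f case [ 2.1 -2.3  1.1] op 0.027 pos [ 0.5472 -0.1253  0.0719]
ori err [ 0.7 -0.1 -0.4]
[[0, np.float64(-0.12), np.float64(1.21)], [0, np.float64(0.05), np.float64(1.19)], [0, np.float64(-0.01), np.float64(1.19)], [0, np.float64(-0.06), np.float64(1.19)], [0, np.float64(-0.12), np.float64(1.18)], [0, np.float64(-0.18), np.float64(1.18)], [0, np.float64(-0.24), np.float64(1.17)], [0, np.float64(-0.3), np.float64(1.15)], [0, np.float64(-0.36), np.float64(1.14)], [0, np.float64(-0.41), np.float64(1.12)]]
```

```bash
python3 -m crank '{"fingers":[255,255,255,255,255,255],"dp":[[0,0,0.5],[0,-0.02,0.5],[0,-0.03,0.5],[0,-0.03,0.4],[0,0,0.3],[0,0,0]],"dr":[[0.2,0,0],[0,0,0],[0,0,0],[0,0,0],[0,0,0],[0,0,0]]}'
python3 -c "
from h import *
arc(r=.238,n=1)"
python3 -m crank '{"fingers":[255,255,255,255],"dp":[[0,0,0.3],[0,0,0.3],[0,0,0.2],[0,0,0]],"dr":[[0,0,0],[0,0,0],[0,0,0],[0,0,0]]}'
python3 -c "
from h import *
arc(r=.238,n=1)"
```

```text
clock: 24.45
position: [0.5477, -0.1272, 0.0484]
orientation: [3.11, 0.334, 0.005]
ft_force: [1.0, -3.2, 0.7]
opening: 0.027
t 24.45 th 0.023 r 0.2406 casex -0.0436 f case [ 0.3 -3.4  0.7] op 0.027 pos [ 0.5477 -0.1272  0.0484]
ori err [ 0.8 -0.1 -0.5]
[[0, np.float64(-0.26), np.float64(1.2)]]
clock: 24.78
position: [0.5477, -0.1274, 0.0401]
orientation: [3.109, 0.334, 0.005]
ft_force: [-0.3, -3.1, 1.1]
opening: 0.0271
t 24.78 th -0.012 r 0.2406 casex -0.0436 f case [-1.  -3.   1.1] op 0.0271 pos [ 0.5477 -0.1274  0.0401]
ori err [ 0.9 -0.1 -0.4]
[[0, np.float64(-0.31), np.float64(1.19)]]
```

```bash
python3 -m crank '{"fingers":[255,255,255],"dp":[[0,0,0.25],[0,0,0.25],[0,0,0]],"dr":[[0,0,0],[0,0,0],[0,0,0]]}'
python3 -m crank '{"fingers":[255,255,255],"dp":[[0,0,0.25],[0,0,0.25],[0,0,0]],"dr":[[0,0,0],[0,0,0],[0,0,0]]}'
python3 - <<'E'
from h import *
arc(r=.238,n=1)
for n in('scene','side'):
    im,d,p=snap(n);X=cloud(d,p); c=np.stack([(X-np.r_[C,0])@xh,(X-np.r_[C,0])@yh,X[...,2]],-1)
    r=np.hypot(c[...,0],c[...,1]); m=(d>0)&(r<.09)&(c[...,2]<.12)&(c[...,2]>.04)
    q=c[m]; A=np.c_[q[:,:2],np.ones(len(q))]; s=np.linalg.lstsq(A,q[:,2],rcond=None)[0]; print(n,len(q),'slopes x,y',s)
E
```

```text
clock: 25.03
position: [0.5477, -0.1274, 0.0374]
orientation: [3.109, 0.334, 0.006]
ft_force: [-0.4, -3.3, 1.4]
opening: 0.0271
clock: 25.28
position: [0.5478, -0.1274, 0.0378]
orientation: [3.108, 0.334, 0.008]
ft_force: [-1.1, -3.2, 0.2]
opening: 0.0273
t 25.28 th -0.022 r 0.2407 casex -0.0435 f case [-1.8 -2.9  0.2] op 0.0273 pos [ 0.5478 -0.1274  0.0378]
ori err [ 0.9 -0.2 -0.4]
[[0, np.float64(-0.32), np.float64(1.18)]]
scene 1796 slopes x,y [-0.01921962 -0.00264635  0.07435165]
side 2949 slopes x,y [-0.00161952 -0.00589458  0.07281219]
```

```bash
python3 -m crank '{"fingers":[255,255],"dp":[[0,-0.1,0.5],[0,0,0.7]],"dr":[[0,0,0],[0,0,0]]}'
python3 -m crank '{"fingers":[255,255],"dp":[[0,0,1],[0,0,1]],"dr":[[0,0,0],[0,0,0]]}'
python3 -c "
from h import *
arc(r=.238,n=1)"
```

```text
clock: 25.55
position: [0.5486, -0.1275, 0.0353]
orientation: [3.104, 0.334, 0.012]
ft_force: [-19.0, 4.9, 45.4]
opening: 0.0271
clock: 25.72
position: [0.5488, -0.1275, 0.0351]
orientation: [3.101, 0.337, 0.016]
ft_force: [-21.7, 4.1, 49.8]
opening: 0.0272
t 25.72 th -0.033 r 0.241 casex -0.0426 f case [-20.3   8.8  49.8] op 0.0272 pos [ 0.5488 -0.1275  0.0351]
ori err [ 1.3 -0.5 -0.3]
[[0, np.float64(-0.37), np.float64(1.18)]]
```

```bash
python3 -m crank '{"fingers":[255,255,255],"dp":[[0,0,-0.1],[0,0,0],[0,0,0]],"dr":[[0,0,0],[0,0,0],[0,0,0]]}'
python3 - <<'E'
from h import *
arc(r=.238,n=1)
im,d,p=snap('wrist'); X=cloud(d,p); c=np.stack([(X-np.r_[C,0])@xh,(X-np.r_[C,0])@yh,X[...,2]],-1)
r=np.hypot(c[...,0],c[...,1]); m=(d>0)&(r<.085)&(c[...,2]>.04)
q=c[m]; A=np.c_[q[:,:2],np.ones(len(q))]; print('wrist slopes',np.linalg.lstsq(A,q[:,2],rcond=None)[0])
m=(d>0)&(abs(c[...,2]-.065)<.015)&(c[...,1]<-.1)&(c[...,1]>-.16)&(c[...,0]<0)&(c[...,0]>-.06); q=c[m]; print('outer tab',np.round(np.percentile(q,[2,50,98],axis=0),4).tolist())
m=(d>0)&(abs(c[...,2]-.06)<.015)&(c[...,1]<-.1)&(c[...,1]>-.16)&(c[...,0]>0)&(c[...,0]<.07); q=c[m]; print('inner tab',len(q),np.round(np.percentile(q,[2,50,98],axis=0),4).tolist())
cv2.imwrite('pics/w7.png',im[:,:,::-1])
E
```

```text
clock: 25.97
position: [0.5479, -0.1274, 0.042]
orientation: [3.099, 0.336, 0.017]
ft_force: [1.3, -3.6, -0.6]
opening: 0.0271
t 25.97 th -0.004 r 0.2405 casex -0.0435 f case [ 0.5 -3.8 -0.6] op 0.0271 pos [ 0.5479 -0.1274  0.042 ]
ori err [ 1.5 -0.5 -0.3]
[[0, np.float64(-0.29), np.float64(1.19)]]
wrist slopes [0.0120769  0.01587838 0.07779024]
outer tab [[-0.0586, -0.1395, 0.0558], [-0.0409, -0.1219, 0.0748], [-0.0171, -0.1008, 0.0796]]
inner tab 3035 [[0.0297, -0.1261, 0.0598], [0.0402, -0.1127, 0.0623], [0.0525, -0.1006, 0.0639]]
```

View pics/w7.png

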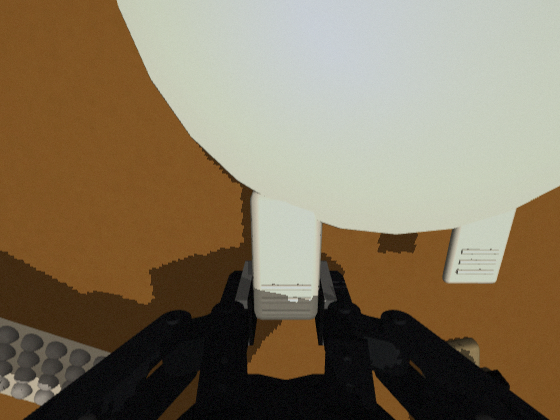

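The view shows the shut lids, the outer tab at (286,255) gripped only at its outer end, and the inner tab at (478,250). The inner tab's top is at z≈0.062, so the cover is shut. I'll set the lid down gently, open and regrasp 11 mm farther in.

```bash
python3 -m crank '{"fingers":[255,255,255,115,115,115,115,115],"dp":[[0,0,0.25],[0,0,0.25],[0,0,0],[0,0,0],[0,0,0],[0,0,0],[0,0,0],[0,0,0]],"dr":[[-0,0,0],[0,0,0],[0,0,0],[0,0,0],[0,0,0],[0,0,0],[0,0,0],[0,0,0]]}'
python3 - <<'E'
from h import *
arc(r=.23,n=1)
im,d,p=snap('wrist'); X=cloud(d,p); c=np.stack([(X-np.r_[C,0])@xh,(X-np.r_[C,0])@yh,X[...,2]],-1)
for nm,a,b in(('outer',-.052,-.032),('inner',.03,.052)):
    m=(d>0)&(abs(c[...,2]-.065)<.015)&(c[...,1]<-.105)&(c[...,1]>-.16)&(c[...,0]<b)&(c[...,0]>a); q=c[m]; print(nm,np.round(np.percentile(q,[2,50,98],axis=0),4).tolist())
E
```

```text
clock: 26.68
position: [0.5459, -0.1231, 0.0301]
orientation: [3.109, 0.343, 0.008]
ft_force: [-0.2, -0.3, 0.0]
opening: 0.0467
t 26.68 th -0.054 r 0.2364 casex -0.0444 f case [-0.3 -0.3  0. ] op 0.0467 pos [ 0.5459 -0.1231  0.0301]
ori err [ 0.8 -0.2 -0.1]
[[0, np.float64(-0.73), np.float64(1.11)]]
outer [[-0.0516, -0.1353, 0.0688], [-0.0419, -0.1187, 0.0701], [-0.0324, -0.1056, 0.0716]]
inner [[0.0302, -0.1259, 0.0599], [0.0401, -0.1148, 0.0624], [0.0514, -0.1054, 0.0639]]
```

Both lids are shut: outer tab top 70.1 mm (expected 70), inner tab top 62.4 mm (expected 62.5). Now the deeper grasp.

```bash
python3 -m crank '{"fingers":[115,115,115,115,115],"dp":[[0.1,-0.4,-0.6],[0.1,-0.3,-0.4],[0,-0.2,-0.3],[0,0,0],[0,0,0]],"dr":[[0.5,-0.1,0],[0,0,0],[0,0,0],[0,0,0],[0,0,0]]}'
python3 -c "
from h import *
arc(r=.23,n=1); plan(H-.042*xh-.229*yh+[0,0,.064-.0195-.062],-77.3)"
```

```text
clock: 27.15
position: [0.5453, -0.112, 0.0435]
orientation: [3.12, 0.345, 0.001]
ft_force: [-0.1, -0.6, -0.4]
opening: 0.0469
t 27.15 th 0.002 r 0.2253 casex -0.0425 f case [-0.2 -0.6 -0.4] op 0.0469 pos [ 0.5453 -0.112   0.0435]
ori err [ 0.1 -0.  -0.1]
[[0, np.float64(0.44), np.float64(1.15)]]
pos [ 0.5453 -0.112   0.0435] f [-0.1 -0.6 -0.4] m [-0.   -0.   -0.03] op 0.0469 t 27.15 q6 1.03
dr [ 0.1 -0.  -0.1] then dp [ 0.05  0.36 -0.1 ] dp now-axes [ 0.05  0.36 -0.1 ]
alpha -77.37
```

```bash
python3 -m crank '{"fingers":[255,255,255,255,255,255],"dp":[[0,0.1,0],[0,0,0],[0,0,0],[0,0,0],[0,0,0],[0,0,0]],"dr":[[0,0,0],[0,0,0],[0,0,0],[0,0,0],[0,0,0],[0,0,0]]}' 35
python3 -c "
from h import *
arc(step=-.05,n=16)"
```

```text
clock: 27.65
position: [0.5447, -0.1135, 0.0444]
orientation: [3.12, 0.342, -0.001]
ft_force: [-0.9, -0.0, 1.7]
opening: 0.0271
t 27.65 th 0.006 r 0.2266 casex -0.0434 f case [-0.9  0.2  1.7] op 0.0271 pos [ 0.5447 -0.1135  0.0444]
ori err [ 0.2  0.1 -0.2]
[[0, np.float64(-0.04), np.float64(-1.13)], [0, np.float64(-0.09), np.float64(-1.13)], [0, np.float64(-0.15), np.float64(-1.12)], [0, np.float64(-0.2), np.float64(-1.11)], [0, np.float64(-0.26), np.float64(-1.1)], [0, np.float64(-0.31), np.float64(-1.09)], [0, np.float64(-0.37), np.float64(-1.07)], [0, np.float64(-0.42), np.float64(-1.05)], [0, np.float64(-0.47), np.float64(-1.03)], [0, np.float64(-0.52), np.float64(-1.0)], [0, np.float64(-0.57), np.float64(-0.98)], [0, np.float64(-0.62), np.float64(-0.95)], [0, np.float64(-0.67), np.float64(-0.91)], [0, np.float64(-0.71), np.float64(-0.88)], [0, np.float64(-0.76), np.float64(-0.84)], [0, np.float64(-0.8), np.float64(-0.8)]]
```

```bash
python3 -m crank '{"fingers":[255,255,255,255,255,255,255,255],"dp":[[0,-0.05,-0.8],[0,-0.1,-1.1],[0,-0.15,-1.1],[0,-0.2,-1.1],[0,-0.26,-1.1],[0,-0.31,-1.1],[0,-0.37,-1.05],[0,-0.42,-1.05]],"dr":[[0,0,0],[0,0,0],[0,0,0],[0,0,0],[0,0,0],[0,0,0],[0,0,0],[0,0,0]]}'
python3 -c "
from h import *
arc(step=-.05,n=9,r=.2266)"
```

```text
clock: 28.32
position: [0.5404, -0.0938, 0.1338]
orientation: [3.12, 0.34, -0.001]
ft_force: [2.0, 1.5, -2.7]
opening: 0.0274
t 28.32 th 0.414 r 0.2256 casex -0.0432 f case [ 2.3  1.  -2.7] op 0.0274 pos [ 0.5404 -0.0938  0.1338]
ori err [ 0.2  0.1 -0.3]
[[0, np.float64(-0.39), np.float64(-1.07)], [0, np.float64(-0.53), np.float64(-1.0)], [0, np.float64(-0.58), np.float64(-0.97)], [0, np.float64(-0.63), np.float64(-0.94)], [0, np.float64(-0.68), np.float64(-0.91)], [0, np.float64(-0.72), np.float64(-0.87)], [0, np.float64(-0.76), np.float64(-0.84)], [0, np.float64(-0.8), np.float64(-0.8)], [0, np.float64(-0.84), np.float64(-0.76)]]
```

```bash
python3 -m crank '{"fingers":[255,255,255,255,255,255,255,255,255,255],"dp":[[0,-0.45,-1.05],[0,-0.53,-1],[0,-0.58,-0.97],[0,-0.63,-0.94],[0,-0.68,-0.9],[0,-0.72,-0.87],[0,-0.7,-0.75],[0,-0.3,-0.3],[0,0,0],[0,0,0]],"dr":[[0,0,0],[0,0,0],[0,0,0],[0,0,0],[0,0,0],[0,0,0],[0,0,0],[0,0,0],[0,0,0],[0,0,0]]}'
python3 - <<'E'
from h import *
arc(step=-.05,n=1,r=.2266)
out=[]
for n in('scene','side','wrist'):
    im,d,p=snap(n);X=cloud(d,p); c=np.stack([(X-H)@xh,(X-H)@yh,X[...,2]-.062],-1)
    g=c.reshape(-1,3)[(d>0).ravel()]
    # outer lid surface: plane through points in the lid's sector
    th=np.arctan2(g[:,2],-g[:,1]); rr=np.hypot(g[:,1],g[:,2])
    k=(rr>.05)&(rr<.18)&(abs(g[:,0])<.06)&(th>.5)&(th<1.1); 
    if k.sum()>50: print(n,k.sum(),'lid angle',np.round(np.percentile(th[k],[5,50,95]),3))
    k=(g[:,0]>.032)&(g[:,0]<.052)&(g[:,1]<-.209)&(g[:,1]>-.235)&(abs(g[:,2])<.03)
    if k.sum()>5: print(n,k.sum(),'inner tab z',np.round(np.percentile(g[k,2]+.062,[5,50,95]),4))
    out.append(cv2.resize(im[60:300,200:440] if n=='scene' else im[100:320,130:390] if n=='side' else im,(266,266)))
cv2.imwrite('pics/w8.png',np.hstack(out)[:,:,::-1])
E
```

```text
clock: 29.15
position: [0.529, -0.04, 0.21]
orientation: [-3.122, -0.346, -0.0]
ft_force: [1.3, 0.7, -4.2]
opening: 0.0276
t 29.15 th 0.834 r 0.2255 casex -0.0426 f case [ 1.4  0.4 -4.2] op 0.0276 pos [ 0.529 -0.04   0.21 ]
ori err [-0.  -0.  -0.1]
[[0, np.float64(-0.78), np.float64(-0.82)]]
scene 561 lid angle [0.839 0.85  0.878]
scene 79 inner tab z [0.0595 0.0625 0.0645]
side 2502 lid angle [0.865 0.907 0.993]
wrist 32061 lid angle [0.874 0.908 1.   ]
wrist 289 inner tab z [0.0615 0.0627 0.0639]
```

View pics/w8.png

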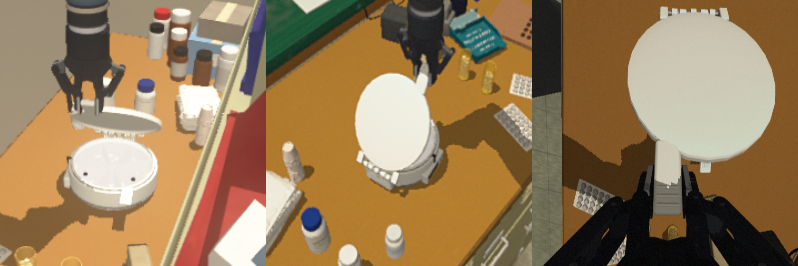

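The scene view shows the inner cover shut flat and the outer lid held up; the bottle and vials stand as before. The outer lid is at about 48°, so I'll trim to 45° and settle.

```bash
python3 -m crank '{"fingers":[255,255,255,255,255,255,255,255],"dp":[[0,0.35,0.3],[0,0.35,0.3],[0,0,0],[0,0,0],[0,0,0],[0,0,0],[0,0,0],[0,0,0]],"dr":[[0,0,0],[0,0,0],[0,0,0],[0,0,0],[0,0,0],[0,0,0],[0,0,0],[0,0,0]]}'
python3 - <<'E'
from h import *
arc(n=1)
im,d,p=snap('scene');X=cloud(d,p); g=np.stack([(X-H)@xh,(X-H)@yh,X[...,2]],-1)[d>0]
k=(g[:,0]>.032)&(g[:,0]<.052)&(g[:,1]<-.209)&(g[:,1]>-.235)&(abs(g[:,2]-.06)<.03); print('inner tab z',np.median(g[k,2]))
import pickle
X0=cloud(*pickle.load(open('f0.pkl','rb'))['scene'][1:])
for nm,(x,y) in dict(v1=(.517,-.30),v2=(.599,-.293),b=(.40,.185)).items():
    print(nm,[np.round(Y[(np.hypot(Y[...,0]-x,Y[...,1]-y)<.04)&(Y[...,2]>.06)&(Y[...,2]<.1)].mean(0),3) for Y in(X0,X)])
arc(n=1)
E
```

```text
clock: 29.97
position: [0.5304, -0.0464, 0.2038]
orientation: [-3.114, -0.342, -0.002]
ft_force: [0.0, 2.8, -1.3]
opening: 0.0273
t 29.97 th 0.793 r 0.2256 casex -0.0427 f case [ 0.7  2.7 -1.3] op 0.0273 pos [ 0.5304 -0.0464  0.2038]
ori err [-0.5 -0.1 -0.2]
[[0, np.float64(0.78), np.float64(0.81)]]
inner tab z 0.06262656236210151
v1 [array([ 0.518, -0.302,  0.074]), array([ 0.518, -0.302,  0.074])]
v2 [array([ 0.599, -0.292,  0.072]), array([ 0.599, -0.292,  0.072])]
b [array([0.406, 0.183, 0.071]), array([0.41 , 0.192, 0.074])]
t 30.02 th 0.793 r 0.2256 casex -0.0427 f case [ 1.7  2.1 -2.3] op 0.0275 pos [ 0.5304 -0.0464  0.2037]
ori err [-0.5 -0.1 -0.2]
[[0, np.float64(0.78), np.float64(0.81)]]
```

```bash
python3 -c "
from workcell import sign_off; print(sign_off())"
```

```text
the job is handed in; nothing more can be done
None
```

The job is done and handed in at about 30 s of the 72 s allowed, with the gripper still holding the outer lid up.

- **Wheel:** I turned it clockwise about 371° in two wall grips. The last overlay shows the empty cell within about 1° of the black mark.
- **Lids shut:** Both went down together. With both shut, the outer tab's top measured 70.1 mm and the inner tab's 62.4 mm, against 70 and 62.5 mm expected.
- **Outer lid raised:** I regripped the tab farther in and lifted the outer lid alone to about 0.79 rad (45°). At the end the inner tab was still at 62.6 mm, so the cover is shut.

**Deviations:**
- The pads slipped about 8 mm outward on the tab while the lids were closing, which is why I regripped once they were shut.
- My last push to seat the lids briefly read 50 N at the wrist. That is below the 120 N wrist limit but more than I meant. It went through the fingers on the tab, and I have no separate reading for the gripper's body.

**Bystanders:** Both vials measured exactly where they started. The bottle's measured centre differed by about 10 mm between views. I put that down to it being partly hidden, since the arm never came near it and it looked upright and in place in the later views.

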